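Pack the open end of the vise

TASK

An ebony blank is nipped in one end of the bench vise, so the slack front jaw will rack as soon as the screw is tightened: try the wooden packing pieces from the stand in the open end of the jaws, at the pencil line, until you find one that slides in snugly, and leave it there, pushed down until its shoulders rest on the jaws. Snug means that it just spreads the sprung jaw and is gripped by it, not a piece that drops in loose; do not force a piece that will not go down under a hand's push of about 25 N (2.5 kg). Hang the pieces you do not use back in the stand, any slot, and leave the other things on the bench where they are.

Things in the scene. Friction and masses are not known exactly. Their poses are not given: they have to be found in the camera images.
- vise: Single-screw bench vise, green castings, pale wooden jaw linings; fixed to the bench. Origin at bench height under the middle of the rear (fixed) jaw's inner face; z up, y along the jaws, x square to them. The rear jaw fills x = 0 to 32, the front jaw is on the -x side, 32 thick. Jaws 190 long (y -95 to 95), tops 125 above the bench. Screw and guide bars cross between them, up to 68 above the bench.
- fit_mark (a point): Pencil line across the top of the rear jaw, 65 from its middle towards the open (+y) end. The point lies on the jaw's inner face at its top; axes as the vise. The space between the jaws' inner faces, parallel at rest, differs from job to job, anywhere from 9.5 to 20.3, and is not measured for you.
- blank (a point): Black ebony blank nipped between the jaws at their -y end, from y = -40 to -265 in the vise frame, as thick as the space between the jaws, its top 13 above theirs. The point lies on its top, on the rear jaw's face plane, at y = -150.
- vise_jaw (a joint): Racking of the slack front jaw: swings about an upright pivot at y = -85 in the vise frame, opening the free end. 0 = parallel, as at rest; hard stop at 0.0267 rad (0.0067 rad is 1 mm at the pencil line, so 4 mm there in all). Sprung shut: about 2 N at the line to start it and 1.2 N more per mm.
- stand: Dark wooden stand, 72 (x) x 252 (y) x 60 tall, fixed, origin under its centre. Four alike upright slots in a row, middles at y = -93, -31, 31 and 93 on x = 0, each 26 (x) x 46 (y), 50 deep. Any packing piece hangs in any slot with its shoulders on the stand's top.
- packer_12: Wooden packing piece with yellow top end: upright board 12 thick (x) x 40 (y) x 95 tall, 80 g; origin at the middle of its foot. A darker cross piece, 44 (x) x 40 x 10, forms shoulders on both faces, 45 to 55 above the foot. The lowest 18 is bevelled 3.5 per face as a lead-in. Taken by its faces above the shoulders. In the stand its foot is 15 above the bench; slot differs.
- packer_15: Wooden packing piece with green top end: upright board 15 thick (x) x 40 (y) x 95 tall, 88 g; origin at the middle of its foot. A darker cross piece, 44 (x) x 40 x 10, forms shoulders on both faces, 45 to 55 above the foot. The lowest 18 is bevelled 3.5 per face as a lead-in. Taken by its faces above the shoulders. In the stand its foot is 15 above the bench; slot differs.
- packer_18: Wooden packing piece with blue top end: upright board 18 thick (x) x 40 (y) x 95 tall, 95 g; origin at the middle of its foot. A darker cross piece, 44 (x) x 40 x 10, forms shoulders on both faces, 45 to 55 above the foot. The lowest 18 is bevelled 3.5 per face as a lead-in. Taken by its faces above the shoulders. In the stand its foot is 15 above the bench; slot differs.
- packer_21: Wooden packing piece with red top end: upright board 21 thick (x) x 40 (y) x 95 tall, 102 g; origin at the middle of its foot. A darker cross piece, 44 (x) x 40 x 10, forms shoulders on both faces, 45 to 55 above the foot. The lowest 18 is bevelled 3.5 per face as a lead-in. Taken by its faces above the shoulders. In the stand its foot is 15 above the bench; slot differs.
- block_plane: Bystander: steel block plane, 150 x 46 x 60, lying on its sole.
- finger_plane: Bystander: tiny brass finger plane, 60 x 22 x 28.
- chisel: Bystander: chisel with wooden handle, 240 long.
- mallet: Bystander: wooden mallet lying on its side, 240 long, head 72 across.
- glue_bottle: Bystander: white glue bottle, 54 across, 125 tall, upright.
- spool_clamp: Bystander: wooden spool clamp standing upright, 42 across, 100 tall.
Things that resemble listed ones, but are neither listed nor needed, are in the scene too. Leave any pink look-alike of the packer_18 alone.

How it is judged:
At the end, for the whole second after the job is handed in: One piece in the open jaws within 15 mm of the line, shoulders on the jaws' tops (3 mm), upright (0.06 rad), square (0.09 rad), at rest, spreading the front jaw by over 0.0005 rad; the other three at rest, upright (0.1 rad) in the stand's slots, shoulders on its top (4 mm) (((x of packer_12 in the frame of vise between -0.01 and -0.003 m and y of packer_12 in the frame of vise between 0.05 and 0.08 m and z of packer_12 in the frame of vise between 0.077 and 0.083 m and angle between packer_12's own z axis and vertical below 0.06 rad and angle between the x axis of packer_12 and the x axis of vise, either way round below 0.09 rad and linear speed of packer_12 below 0.01 m/s and value of joint vise_jaw above 0.0005 rad) or (x of packer_15 in the frame of vise between -0.0115 and -0.0045 m and y of packer_15 in the frame of vise between 0.05 and 0.08 m and z of packer_15 in the frame of vise between 0.077 and 0.083 m and angle between packer_15's own z axis and vertical below 0.06 rad and angle between the x axis of packer_15 and the x axis of vise, either way round below 0.09 rad and linear speed of packer_15 below 0.01 m/s and value of joint vise_jaw above 0.0005 rad) or (x of packer_18 in the frame of vise between -0.013 and -0.006 m and y of packer_18 in the frame of vise between 0.05 and 0.08 m and z of packer_18 in the frame of vise between 0.077 and 0.083 m and angle between packer_18's own z axis and vertical below 0.06 rad and angle between the x axis of packer_18 and the x axis of vise, either way round below 0.09 rad and linear speed of packer_18 below 0.01 m/s and value of joint vise_jaw above 0.0005 rad) or (x of packer_21 in the frame of vise between -0.0145 and -0.0075 m and y of packer_21 in the frame of vise between 0.05 and 0.08 m and z of packer_21 in the frame of vise between 0.077 and 0.083 m and angle between packer_21's own z axis and vertical below 0.06 rad and angle between the x axis of packer_21 and the x axis of vise, either way round below 0.09 rad and linear speed of packer_21 below 0.01 m/s and value of joint vise_jaw above 0.0005 rad)) and ((x of packer_12 in the frame of stand between -0.011 and 0.011 m and y of packer_12 in the frame of stand between -0.105 and 0.105 m and z of packer_12 in the frame of stand between 0.011 and 0.019 m and angle between packer_12's own z axis and vertical below 0.1 rad and linear speed of packer_12 below 0.01 m/s) or (x of packer_12 in the frame of vise between -0.01 and -0.003 m and y of packer_12 in the frame of vise between 0.05 and 0.08 m and z of packer_12 in the frame of vise between 0.077 and 0.083 m and angle between packer_12's own z axis and vertical below 0.06 rad and angle between the x axis of packer_12 and the x axis of vise, either way round below 0.09 rad and linear speed of packer_12 below 0.01 m/s and value of joint vise_jaw above 0.0005 rad)) and ((x of packer_15 in the frame of stand between -0.011 and 0.011 m and y of packer_15 in the frame of stand between -0.105 and 0.105 m and z of packer_15 in the frame of stand between 0.011 and 0.019 m and angle between packer_15's own z axis and vertical below 0.1 rad and linear speed of packer_15 below 0.01 m/s) or (x of packer_15 in the frame of vise between -0.0115 and -0.0045 m and y of packer_15 in the frame of vise between 0.05 and 0.08 m and z of packer_15 in the frame of vise between 0.077 and 0.083 m and angle between packer_15's own z axis and vertical below 0.06 rad and angle between the x axis of packer_15 and the x axis of vise, either way round below 0.09 rad and linear speed of packer_15 below 0.01 m/s and value of joint vise_jaw above 0.0005 rad)) and ((x of packer_18 in the frame of stand between -0.011 and 0.011 m and y of packer_18 in the frame of stand between -0.105 and 0.105 m and z of packer_18 in the frame of stand between 0.011 and 0.019 m and angle between packer_18's own z axis and vertical below 0.1 rad and linear speed of packer_18 below 0.01 m/s) or (x of packer_18 in the frame of vise between -0.013 and -0.006 m and y of packer_18 in the frame of vise between 0.05 and 0.08 m and z of packer_18 in the frame of vise between 0.077 and 0.083 m and angle between packer_18's own z axis and vertical below 0.06 rad and angle between the x axis of packer_18 and the x axis of vise, either way round below 0.09 rad and linear speed of packer_18 below 0.01 m/s and value of joint vise_jaw above 0.0005 rad)) and ((x of packer_21 in the frame of stand between -0.011 and 0.011 m and y of packer_21 in the frame of stand between -0.105 and 0.105 m and z of packer_21 in the frame of stand between 0.011 and 0.019 m and angle between packer_21's own z axis and vertical below 0.1 rad and linear speed of packer_21 below 0.01 m/s) or (x of packer_21 in the frame of vise between -0.0145 and -0.0075 m and y of packer_21 in the frame of vise between 0.05 and 0.08 m and z of packer_21 in the frame of vise between 0.077 and 0.083 m and angle between packer_21's own z axis and vertical below 0.06 rad and angle between the x axis of packer_21 and the x axis of vise, either way round below 0.09 rad and linear speed of packer_21 below 0.01 m/s and value of joint vise_jaw above 0.0005 rad))); the robot touches nothing.
It fails at once if something bears on the vise's fixed jaw with more than 45 N (a packing piece is forced, or the gripper hits the vise) (contact force between vise and anything else above 45 N).
It fails at once if a bystander is shifted by more than 30 mm (distance of any of block_plane, finger_plane, chisel, mallet, glue_bottle, spool_clamp from where it was at the start of the episode above 0.03 m).
It also fails if it takes over 72 s, if anything falls off the work surface, if the arm or the gripper's body presses on something with over 40 N, if the wrist force passes 120 N, or if a joint passes its speed limit or range.

ROBOT

A 7-joint arm with a two-finger parallel gripper is mounted at the origin on the work surface. World frame = base frame: x ahead of the robot, y to its left, z up, the work surface at z = 0. Lengths are in m, angles in rad, forces in N, time in s.
With the tool pointing down it reaches from about 0.4 to 0.9 m from the base axis. Payload 5.6 kg.
Tool frame: the origin (TCP) lies at the very end of the fingers, on their centre line; the grasp point (between the pads) lies 19 mm behind it (r.grip_depth is the z of the grasp point in the tool frame, in m); z points along the fingers, y is the line along which they close (so a half turn about z gives the same grasp; the last joint's range is limited). The gripper opens to 92 mm and grips with 3 to 60 N. Pads are 20 mm wide; open, the fingers measure 128 mm over their backs; the gripper's body (75 mm by 189 mm) begins 69 mm behind the grasp point.
Start: joints at [-1.232, 0.468, -0.012, 1.603, 0.006, 1.071, -0.056], TCP at [0.242, 0.603, 0.215] pointing down, gripper open.
Joint ranges: [-2.53, 2.53], [-0.31, 2.02], [-1.57, 1.55], [0.28, 2.44], [-1.29, 4.43], [0.15, 1.84], [-2.92, 2.92]. Speed limits (rad/s): [2.57, 2.57, 3.14, 3.14, 3.14, 3.14, 3.14].

INTERFACE

Orientations are given as [roll, pitch, yaw] about the fixed x, y, z axes, in that order (R = Rz(yaw) Ry(pitch) Rx(roll)).
In Python, from plant import r, viewer gives the robot as it stands.
- The arm moves only by the tool play_rows, never from a script. Its argument "steps" is a list of rows, each a list of 3 entries, a list of its own where there are three numbers: the shift along the tool's x, y, z in m, then the turn, a rotation vector about the tool's x, y, z in degrees, then the opening, from 0 (shut) to 1 (fully open). A call has 1 to 20 rows; each row is the pose to reach, as a shift and turn from the pose commanded when the call began, along the tool's axes at that moment; what a row does not reach only later rows make up. A row lasts 1/10 s, in which the tool goes at most 50 mm and 8.59 degrees, less where a joint would pass 70% of its speed; a pose out of reach is approached as far as the arm can. A call with a gripper value outside its range is refused whole. The fingers move at their own pace and stop on an object; "grip_force" is the grip in N (left out, the last holds). Time passes only in rows, so rows that repeat a pose let the fingers close. It gives the time, the measured TCP pose, the force, the opening and the grip force at its end, in the units of the state.
- r.get_obs(): the state, without advancing time (a new reading comes with each control period).
- viewer.read_camera(name): name is "side" or "top"; returns a dict with "image" (384x512x3 uint8, red, green, blue), "fx", "fy", "cx", "cy" (pixels), "rvec" (rotation vector, rad) and "tvec" (3), from world to camera coordinates, as OpenCV has them. Camera axes: x right, y down, z forward; pixel columns grow to the right and rows downward; lengths in m; the calibration is good to about 2 mm. A picture is of the moment at which its call begins. There is no depth.
- r.finish_job(): hands the job in; it is judged then, once.
Trained networks look in a picture, given as the dict that the camera call returned (one of the last four; its "shot" number tells which), for a name from the list of things; names that differ only in an ending like _2 or _b are one class to them, and where a whole thing is asked for, a point or a joint stands for the part that bears it (a point fixed in the world has none). Each returns a list of dicts, best first, with "conf" (0 to 1); they miss things now and then, are a little off and sometimes report something else, mostly with a low value. They report only what shows in the picture. A call takes as long as a camera call. They do not tell look-alikes from the thing itself.
- viewer.masks_of(picture, query): "pixels" (384x512 bool, what is visible of it) and "box" ([left, top, right, bottom] as shares, 0 to 1, of the picture: columns of its width, rows of its height, round what is visible of it).
- viewer.pinpoint(picture, query): "point" ([row, column] as shares, 0 to 1, of the picture: columns of its width, rows of its height: a listed point, or the origin of a listed thing).
The state is a dict: "clock": time; "joint_pos": joint angles; "joint_vel": joint speeds; "effort": joint torques, N m; "ee_pos": TCP position; "eef_rot": TCP orientation; "ft_force": force on the tool from outside, world axes, zero at the start; "wrist_torque": the same for the moment, N m; "finger_gap": finger opening in m; "finger_force": force on a finger pad.
Only numpy, scipy, OpenCV 4.12 (cv2) and the standard library are available. Lean on these libraries where they do the work, as an engineer would, in place of code of your own. Each camera call takes 0.05 s, during which the arm holds its last target. There are 200 camera calls.

## Working session

There is one attempt and no reset: what is moved stays moved. The work goes in short steps, Python scripts to look and compute and a tool call to move; the robot and the scene stay as the last step left them, time stands still between calls to the robot, and variables do not carry over. Pictures are saved under pics/ and viewed, at most 10 in all, crops included, and the job is handed in when it is done.

Besides the shell and the picture viewer there is one more tool, called as name(argument=value, ...) on one line, values as JSON. play_rows: Moves the arm, as the interface text tells. Its arguments: {"type":"object","properties":{"steps":{"type":"array","items":{"type":"array"}},"grip_force":{"type":"number"}},"required":["steps"]}

```bash
ls; mkdir -p pics; cat > h.py <<'E'
import numpy as np, cv2
from plant import r, viewer
def P(c):
    R=cv2.Rodrigues(np.array(c["rvec"],float))[0]; K=np.array([[c["fx"],0,c["cx"]],[0,c["fy"],c["cy"]],[0,0,1.]])
    return K@np.c_[R,np.array(c["tvec"],float).reshape(3)]
def onz(c,uv,z):
    p=P(c); H=np.c_[p[:,0],p[:,1],p[:,2]*z+p[:,3]]; q=np.linalg.solve(H,[uv[0],uv[1],1]); return q[:2]/q[2]
def tri(a,ua,b,ub):
    X=cv2.triangulatePoints(P(a),P(b),np.array(ua,float).reshape(2,1),np.array(ub,float).reshape(2,1)); return (X[:3]/X[3]).ravel()
def proj(c,X):
    q=P(c)@np.r_[X,1]; return q[:2]/q[2]
E
python3 - <<'E'
from h import *
T=viewer.read_camera("top");S=viewer.read_camera("side")
for n,c in(("top",T),("side",S)): cv2.imwrite(f"pics/{n}0.png",cv2.cvtColor(c["image"],cv2.COLOR_RGB2BGR))
for q in ["vise","fit_mark","blank","stand","packer_12","packer_15","packer_18","packer_21"]:
  for n,c in(("top",T),("side",S)):
    for d in viewer.pinpoint(c,q)[:4]:
      print(q,n,round(d["conf"],2),np.round([d["point"][1]*512,d["point"][0]*384],1))
for n,c in(("top",T),("side",S)):
  R=cv2.Rodrigues(np.array(c["rvec"]))[0];print(n,-R.T@np.array(c["tvec"]),c["fx"])
E
```

```text
pics
vise top 0.56 [322.  202.2]
vise side 0.87 [273.  268.7]
fit_mark top 0.48 [120.8 202.5]
fit_mark top 0.47 [225.8 262.9]
fit_mark side 0.84 [274.3 219.6]
blank top 0.73 [394.8 206.2]
blank side 0.74 [280.3 285.7]
blank side 0.29 [203.2 215. ]
stand top 0.72 [153.7 204.4]
stand top 0.64 [200.5 150. ]
stand side 0.85 [240.9 167.2]
stand side 0.66 [274.8 270.1]
packer_12 top 0.87 [143.7 209.7]
packer_12 top 0.79 [227.2 200.6]
packer_12 top 0.73 [183.5 219.6]
packer_12 top 0.71 [163.1 212.9]
packer_12 side 0.61 [236.8 180.6]
packer_12 side 0.59 [254.6 207.5]
packer_12 side 0.51 [237.7 171.4]
packer_12 side 0.45 [240.  147.9]
packer_15 top 0.87 [143.7 209.7]
packer_15 top 0.79 [227.2 200.6]
packer_15 top 0.73 [183.5 219.6]
packer_15 top 0.71 [163.1 212.9]
packer_15 side 0.61 [236.8 180.6]
packer_15 side 0.59 [254.6 207.5]
packer_15 side 0.51 [237.7 171.4]
packer_15 side 0.45 [240.  147.9]
packer_18 top 0.87 [143.7 209.7]
packer_18 top 0.79 [227.2 200.6]
packer_18 top 0.73 [183.5 219.6]
packer_18 top 0.71 [163.1 212.9]
packer_18 side 0.61 [236.8 180.6]
packer_18 side 0.59 [254.6 207.5]
packer_18 side 0.51 [237.7 171.4]
packer_18 side 0.45 [240.  147.9]
packer_21 top 0.87 [143.7 209.7]
packer_21 top 0.79 [227.2 200.6]
packer_21 top 0.73 [183.5 219.6]
packer_21 top 0.71 [163.1 212.9]
packer_21 side 0.61 [236.8 180.6]
packer_21 side 0.59 [254.6 207.5]
packer_21 side 0.51 [237.7 171.4]
packer_21 side 0.45 [240.  147.9]
top [0.36448297 0.00496128 1.1468533 ] 423.097612511968
side [ 0.36828352 -0.81980592  0.94355992] 390.3522586014473
```

View pics/top0.png

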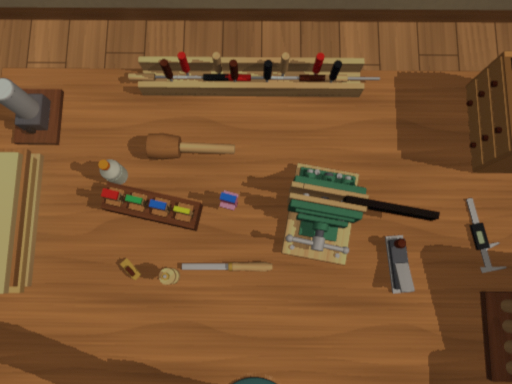

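View pics/side0.png

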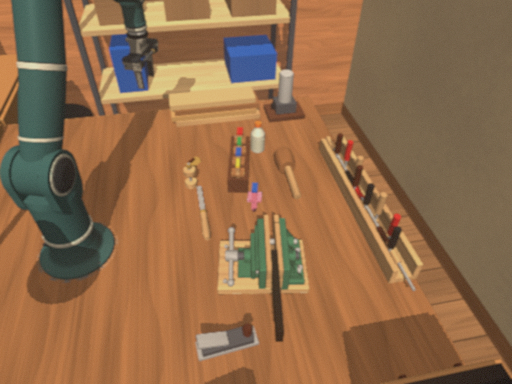

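The top view shows the stand with red (110,194), green (134,199), blue (158,205) and yellow (183,210) tops. The pink look-alike, which has a blue end, stands apart at (228,200). The vise is at (322,202) with its open end to the left and the blank going right from (345,199) to (437,215). The packer_18 candidates are the blue top at (158,205) and the pink body at (228,200). The first one fits because it hangs in the stand and is wood-coloured. An enlarged crop will confirm it.

```bash
python3 - <<'E'
from h import *
T=viewer.read_camera("top");S=viewer.read_camera("side")
a=cv2.resize(T["image"][175:240,90:240],None,fx=5,fy=5,interpolation=cv2.INTER_CUBIC)
cv2.imwrite("pics/c1.png",cv2.cvtColor(a,cv2.COLOR_RGB2BGR))
a=cv2.resize(T["image"][160:265,280:445],None,fx=4.8,fy=4.8,interpolation=cv2.INTER_CUBIC)
cv2.imwrite("pics/c2.png",cv2.cvtColor(a,cv2.COLOR_RGB2BGR))
def blobs(c,roi):
  x0,y0,x1,y1=roi; h=cv2.cvtColor(c["image"],cv2.COLOR_RGB2HSV)[y0:y1,x0:x1]
  o={}
  for n,lo,hi in(("red",172,183),("green",45,85),("blue",100,128),("yellow",24,34)):
    H=h[...,0].astype(int); H=np.where((H<4)&(n=="red"),H+180,H)
    m=((H>=lo)&(H<=hi)&(h[...,1]>140)&(h[...,2]>90)).astype(np.uint8)
    k,l,s,ce=cv2.connectedComponentsWithStats(m)
    for i in range(1,k):
      if s[i,4]>8:print(n,s[i,:2]+[x0,y0],s[i,2:],np.round(ce[i]+[x0,y0],1))
print("top");blobs(T,(95,180,205,230))
print("side");blobs(S,(222,118,250,195))
E
```

```text
top
red [101 189] [ 17  10 124] [109.3 193.6]
green [126 196] [16  7 76] [133.2 199. ]
blue [149 200] [ 17  10 108] [156.9 204.4]
yellow [173 206] [17  8 95] [181.1 209.6]
side
red [238 128] [ 4  6 24] [239.5 130.5]
blue [237 149] [ 3  6 14] [238.3 151.6]
yellow [236 159] [ 4  7 25] [237.7 162.2]
```

View pics/c1.png

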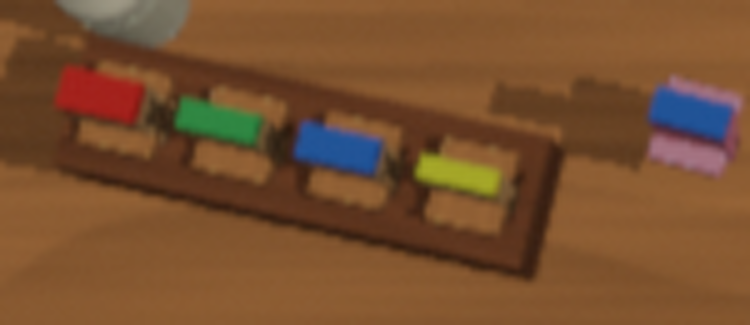

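View pics/c2.png

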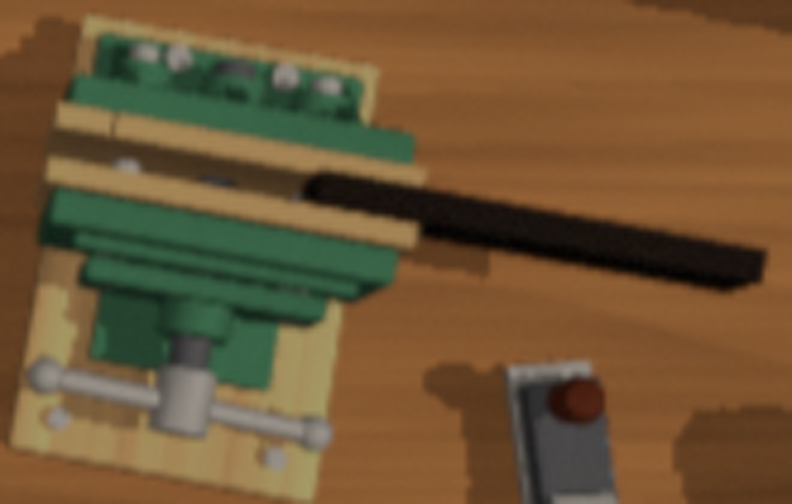

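The crops confirm that the real blue piece, wood-bodied, is in the stand at (157,204), with the pink one apart at (228,200). In the vise crop, the gap at the open end is about 27/4.8 ≈ 5.6 px, so about 13 mm. The pencil line is at crop (113,122). Next I rectify the jaw-top plane to get the pose and gap.

```bash
python3 - <<'E'
from h import *
T=viewer.read_camera("top");S=viewer.read_camera("side")
f=lambda x,y:(280+(x+.5)/4.8-.5,160+(y+.5)/4.8-.5)
A=onz(T,f(57,130),.125);B=onz(T,f(424,183),.125);M=onz(T,f(113,134),.125);
d=(A-B);print(A,B,np.linalg.norm(d),M); y=d/np.linalg.norm(d); x=np.array([y[1],-y[0]]); print("yaw",np.arctan2(x[1],x[0]))
for q in["fit_mark","vise","stand"]:
  for c in(T,S):
    print(q,[(round(e["conf"],2),np.round([e["point"][1]*512,e["point"][0]*384],1).tolist()) for e in viewer.pinpoint(c,q)[:2]])
# rectified: rows = vise x (-45..45), cols = vise y, origin O
O=(A+B)/2; print("origin",O)
best=None
yaw0=np.arctan2(x[1],x[0])
sx=np.arange(-45,40,.5); sy=np.arange(-85,94,1.)
def rect(yaw,O,sx,sy,z=.125):
    X=np.array([np.cos(yaw),np.sin(yaw)]);Y=np.array([-X[1],X[0]])
    g=O+sx[:,None,None]/1e3*X+sy[None,:,None]/1e3*Y
    p=P(T);q=p[:,0]*g[...,:1]+p[:,1]*g[...,1:]+p[:,2]*z+p[:,3]
    return cv2.remap(T["image"],(q[...,0]/q[...,2]).astype(np.float32),(q[...,1]/q[...,2]).astype(np.float32),cv2.INTER_CUBIC).astype(float)
# best yaw: sharpest profile
sc=[(np.abs(np.diff(rect(w,O,sx,np.arange(45.,85)).mean(1)[:,0])).sum()+np.abs(np.diff(rect(w,O,sx,np.arange(-85.,85)).mean(1)[:,2])).max()*3,w) for w in yaw0+np.linspace(-.06,.06,25)]
yaw=max(sc)[1];print("yaw best",yaw)
pr=rect(yaw,O,sx,np.arange(70.,90)).mean(1)
pm=rect(yaw,O,sx,np.arange(20.,58)).mean(1)
for i in range(30,120,1):print(sx[i],pr[i].round().astype(int),pm[i].round().astype(int))
a=rect(yaw,O,np.arange(40,-46,-.4),np.arange(97,-98,-.4))
cv2.imwrite("pics/rect.png",cv2.cvtColor(cv2.resize(a.clip(0,255).astype(np.uint8),None,fx=1.6,fy=1.6),cv2.COLOR_RGB2BGR))
E
```

```text
[ 0.57836679 -0.08628949] [ 0.55264402 -0.27317858] 0.18865098528399665 [ 0.57655997 -0.11497299]
yaw -0.13677718207067352
fit_mark [(0.59, [302.1, 189.1])]
fit_mark [(0.89, [275.6, 220.7])]
vise [(0.93, [321.3, 202.1]), (0.33, [120.2, 202.9])]
vise [(0.82, [273.3, 267.7])]
stand [(0.62, [157.0, 204.6]), (0.55, [120.3, 201.9])]
stand [(0.74, [238.4, 166.9])]
origin [ 0.56550541 -0.17973404]
yaw best -0.19677718207067352
-30.0 [153 125  80] [142 113  72]
-29.5 [157 129  83] [149 119  76]
-29.0 [160 132  85] [154 124  79]
-28.5 [162 133  86] [158 127  81]
-28.0 [163 134  87] [161 130  83]
-27.5 [163 135  87] [162 132  84]
-27.0 [164 135  88] [163 133  85]
-26.5 [164 135  87] [164 133  85]
-26.0 [164 135  87] [164 133  86]
-25.5 [164 135  87] [164 133  86]
-25.0 [164 135  87] [164 133  86]
-24.5 [164 135  87] [164 133  86]
-24.0 [164 135  87] [164 133  86]
-23.5 [163 135  87] [164 133  86]
-23.0 [162 133  86] [164 133  86]
-22.5 [160 131  84] [163 132  86]
-22.0 [157 128  82] [162 131  85]
-21.5 [153 125  80] [160 130  85]
-21.0 [148 121  76] [157 128  84]
-20.5 [142 115  72] [154 125  
[... 1437 characters left out ...]
]
4.0 [164 135  88] [164 133  86]
4.5 [164 135  88] [164 133  86]
5.0 [164 135  87] [164 133  86]
5.5 [162 134  87] [164 133  86]
6.0 [161 133  86] [164 133  85]
6.5 [158 132  85] [163 132  85]
7.0 [155 130  84] [161 131  84]
7.5 [151 127  82] [158 130  84]
8.0 [145 124  81] [155 128  82]
8.5 [137 121  79] [150 125  81]
9.0 [128 117  77] [144 123  80]
9.5 [119 113  75] [137 119  78]
10.0 [108 110  74] [128 116  76]
10.5 [ 97 106  72] [118 113  75]
11.0 [ 86 103  71] [107 109  74]
11.5 [ 77 101  70] [ 96 107  73]
12.0 [ 69 100  70] [ 86 104  72]
12.5 [64 99 70] [ 77 103  71]
13.0 [60 99 70] [ 70 102  71]
13.5 [57 99 70] [ 64 101  71]
14.0 [56 99 70] [ 61 101  72]
14.5 [55 99 70] [ 59 101  72]
```

```bash
cat >> h.py <<'E'
def rect(T,yaw,O,sx,sy,z):
    X=np.array([np.cos(yaw),np.sin(yaw)]);Y=np.array([-X[1],X[0]])
    g=O+sx[:,None,None]/1e3*X+sy[None,:,None]/1e3*Y
    p=P(T);q=p[:,0]*g[...,:1]+p[:,1]*g[...,1:]+p[:,2]*z+p[:,3]
    return cv2.remap(T["image"],(q[...,0]/q[...,2]).astype(np.float32),(q[...,1]/q[...,2]).astype(np.float32),cv2.INTER_CUBIC).astype(float)
E
python3 - <<'E'
from h import *
T=viewer.read_camera("top");S=viewer.read_camera("side")
O=np.array([.5655,-.1797]);yaw=-.17
sx=np.arange(-45,40,.25); sy=np.arange(-120,120,2.)
G=rect(T,yaw,O,sx,sy,.125)[...,0]
def cross(prof,lo,hi,up,lev=118):
    for i in range(len(sx)-1):
        if lo<=sx[i]<hi and ((prof[i]<lev<=prof[i+1]) if up else (prof[i]>lev>=prof[i+1])):
            return sx[i]+.25*(lev-prof[i])/(prof[i+1]-prof[i])
    return np.nan
def line(lo,hi,up,y0,y1,lev):
    k=[j for j in range(len(sy)) if y0<=sy[j]<=y1]
    v=np.array([cross(G[:,j],lo,hi,up,lev) for j in k]);t=sy[k];ok=np.isfinite(v)
    for _ in range(3):
        p=np.polyfit(t[ok],v[ok],1);e=np.abs(v-np.polyval(p,t));ok=np.isfinite(v)&(e<max(.4,2*np.nanmedian(e)))
    return p.round(4),ok.sum(),len(k)
print("rear inner",line(-10,5,True,-25,88,118))
print("front inner",line(-28,-8,False,-25,88,118))
print("rear outer",line(0,20,False,-85,85,110))
print("front outer",line(-45,-18,True,-85,85,110))
# ends on rear lining strip x 2..7
sy2=np.arange(-130,120,1.)
for a,b,n in((1,6,"rear"),(-27,-22,"front")):
    pr=rect(T,yaw,O,np.arange(a,b,.5),sy2,.125)[...,2].mean(0)
    print(n,"+y",list(zip(sy2[-50:-10:2],pr[-50:-10:2].round())),"-y",list(zip(sy2[15:60:2],pr[15:60:2].round())))
Tm=viewer.pinpoint(T,"fit_mark")[0]["point"];Sm=viewer.pinpoint(S,"fit_mark")[0]["point"]
print("mark",tri(T,(Tm[1]*512,Tm[0]*384),S,(Sm[1]*512,Sm[0]*384)),onz(T,(Tm[1]*512,Tm[0]*384),.125))
# tops of packers
for n,u,s in(("red",(109.3,193.6),(239.5,130.5)),("blue",(156.9,204.4),(238.3,151.6)),("yellow",(181.1,209.6),(237.7,162.2)),("green",(133.2,199),None)):
    print(n,"z.11",onz(T,u,.11),tri(T,u,S,s) if s else "")
print(r.get_obs()["ee_pos"],r.get_obs()["eef_rot"],r.get_obs()["clock"])
E
```

```text
rear inner (array([ 0.0044, -1.4516]), np.int64(56), 57)
front inner (array([ 8.00000e-03, -1.75293e+01]), np.int64(46), 57)
rear outer (array([4.70000e-03, 1.16799e+01]), np.int64(82), 85)
front outer (array([ 5.30000e-03, -3.09105e+01]), np.int64(85), 85)
rear +y [(np.float64(70.0), np.float64(85.0)), (np.float64(72.0), np.float64(85.0)), (np.float64(74.0), np.float64(85.0)), (np.float64(76.0), np.float64(86.0)), (np.float64(78.0), np.float64(85.0)), (np.float64(80.0), np.float64(85.0)), (np.float64(82.0), np.float64(85.0)), (np.float64(84.0), np.float64(85.0)), (np.float64(86.0), np.float64(84.0)), (np.float64(88.0), np.float64(86.0)), (np.float64(90.0), np.float64(87.0)), (np.float64(92.0), np.float64(84.0)), (np.float64(94.0), np.float64(79.0)), (np.float64(96.0), np.float64(59.0)), (np.float64(98.0), np.float64(41.0)), (np.float64(100.0), np.float64(33.0)), (np.float64(102.0), np.float64(32.0)), (np.float64(104.0), np.float64(34.0)), (np.float64(106.0), np.float64(34.0)), (np.float64(108.0), np.float64(35.0))] -y [(np.float64(-115.0), np.float64(44.0)), (np.float64(-113.0), np.
[... 2223 characters left out ...]
4(-85.0), np.float64(84.0)), (np.float64(-83.0), np.float64(84.0)), (np.float64(-81.0), np.float64(84.0)), (np.float64(-79.0), np.float64(84.0)), (np.float64(-77.0), np.float64(83.0)), (np.float64(-75.0), np.float64(83.0)), (np.float64(-73.0), np.float64(84.0)), (np.float64(-71.0), np.float64(84.0))]
mark [ 0.57350268 -0.11715734  0.14299407] [ 0.57615509 -0.11927171]
red z.11 [0.55928953 0.36788804] [0.55937774 0.36814408 0.10926566]
blue z.11 [0.53315356 0.2472182 ] [0.53402001 0.24816854 0.10593692]
yellow z.11 [0.52070236 0.18639035] [0.521186   0.18639195 0.10998227]
green z.11 [0.54618914 0.30714144] 
[0.24221942 0.60317812 0.21460139] [3.14158502e+00 1.76480855e-05 2.75969125e+00] 1.6
```

```bash
cat >> h.py <<'E'
from scipy.spatial.transform import Rotation as Ro
def mv(xyz,yaw):
    o=r.get_obs();R=Ro.from_euler("xyz",o["eef_rot"]);G=Ro.from_euler("xyz",[np.pi,0,yaw])
    d=R.inv().apply(np.array(xyz)-o["ee_pos"]); print("shift",d.round(4),"turn",(R.inv()*G).as_rotvec(degrees=True).round(2))
E
python3 -c "
from h import *
mv([.5334,.2471,.2],1.361)"
```

```text
shift [-0.4029 -0.2219  0.0146] turn [ 0.    0.   80.14]
```

play_rows(steps=[[[-0.403,-0.222,0.0146],[0,0,80.1],0.6],[[-0.403,-0.222,0.0146],[0,0,80.1],0.6],[[-0.403,-0.222,0.0146],[0,0,80.1],0.6],[[-0.403,-0.222,0.0146],[0,0,80.1],0.6],[[-0.403,-0.222,0.0146],[0,0,80.1],0.6],[[-0.403,-0.222,0.0146],[0,0,80.1],0.6],[[-0.403,-0.222,0.0146],[0,0,80.1],0.6],[[-0.403,-0.222,0.0146],[0,0,80.1],0.6],[[-0.403,-0.222,0.0146],[0,0,80.1],0.6],[[-0.403,-0.222,0.0146],[0,0,80.1],0.6],[[-0.403,-0.222,0.0146],[0,0,80.1],0.6],[[-0.403,-0.222,0.0146],[0,0,80.1],0.6],[[-0.403,-0.222,0.0146],[0,0,80.1],0.6]])

```text
clock: 2.9
ee_pos: [0.5321, 0.2493, 0.1999]
eef_rot: [-3.141, -0.001, 1.366]
ft_force: [0.2, 0.2, 0.2]
finger_gap: 0.0548
finger_force: 0.0
```

```bash
python3 -c "
from h import *
mv([.5334,.2471,.077],1.361)
S=viewer.read_camera('side');a=cv2.resize(S['image'][90:230,180:330],None,fx=4,fy=4,interpolation=cv2.INTER_CUBIC);cv2.imwrite('pics/s1.png',cv2.cvtColor(a,cv2.COLOR_RGB2BGR))"
```

```text
shift [-0.002   0.0018  0.1229] turn [-0.06 -0.04  0.31]
```

View pics/s1.png

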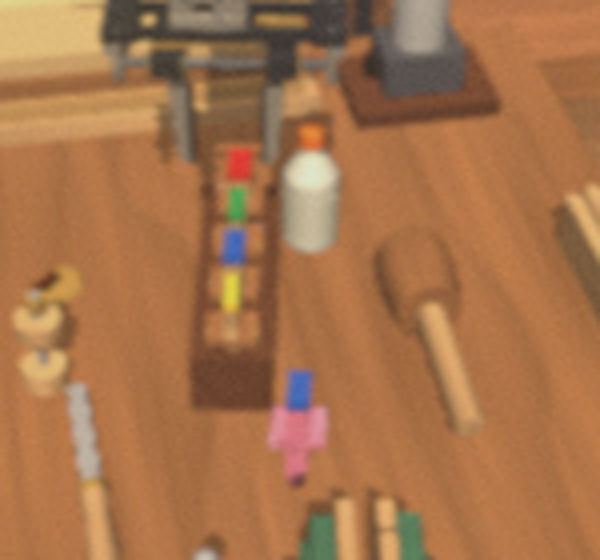

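The fingers, at crop (185,150) and (272,150), straddle the row, still above it. Next I descend, grip and lift.

play_rows(steps=[[[0,0,0.04],[0,0,0],0.6],[[0,0,0.08],[0,0,0],0.6],[[0,0,0.11],[0,0,0],0.6],[[0,0,0.123],[0,0,0],0.6],[[0,0,0.123],[0,0,0],0.6],[[0,0,0.123],[0,0,0],0.6]], grip_force=30)

```text
clock: 3.55
ee_pos: [0.5341, 0.2479, 0.0781]
eef_rot: [3.14, -0.001, 1.363]
ft_force: [0.4, -0.5, 0.9]
finger_gap: 0.0553
finger_force: 0.0
```

play_rows(steps=[[[0,0,0],[0,0,0],0.0],[[0,0,0],[0,0,0],0.0],[[0,0,0],[0,0,0],0.0],[[0,0,0],[0,0,0],0.0],[[0,0,0],[0,0,0],0.0],[[0,0,0],[0,0,0],0.0]], grip_force=35)

```text
clock: 4.15
ee_pos: [0.5338, 0.2471, 0.0774]
eef_rot: [3.141, -0.0, 1.362]
ft_force: [-0.1, -0.3, 1.4]
finger_gap: 0.0176
finger_force: 35.0
```

play_rows(steps=[[[0,0,-0.02],[0,0,0],0.0],[[0,0,-0.05],[0,0,0],0.0],[[0,0,-0.1],[0,0,0],0.0],[[0,0,-0.15],[0,0,0],0.0],[[0,0,-0.175],[0,0,0],0.0],[[0,0,-0.175],[0,0,0],0.0],[[0,0,-0.175],[0,0,0],0.0]])

```text
clock: 4.85
ee_pos: [0.5329, 0.2469, 0.2514]
eef_rot: [-3.141, 0.0, 1.362]
ft_force: [-0.6, 0.0, -1.3]
finger_gap: 0.018
finger_force: 35.0
```

```bash
python3 -c "
from h import *
print(r.get_obs()['ft_force'],r.get_obs()['finger_gap'],r.get_obs()['ee_pos'])
mv([.5667,-.1126,.25],-.175+np.pi/2)"
```

```text
[-0.56847687  0.00198717 -1.30012003] 0.0179630737401392 [0.53291631 0.24690895 0.25144949]
shift [-0.3447  0.1076  0.0014] turn [-0.04  0.01 -1.95]
```

play_rows(steps=[[[-0.345,0.108,0.0],[0,0,-1.95],0.0],[[-0.345,0.108,0.0],[0,0,-1.95],0.0],[[-0.345,0.108,0.0],[0,0,-1.95],0.0],[[-0.345,0.108,0.0],[0,0,-1.95],0.0],[[-0.345,0.108,0.0],[0,0,-1.95],0.0],[[-0.345,0.108,0.0],[0,0,-1.95],0.0],[[-0.345,0.108,0.0],[0,0,-1.95],0.0],[[-0.345,0.108,0.0],[0,0,-1.95],0.0],[[-0.345,0.108,0.0],[0,0,-1.95],0.0],[[-0.345,0.108,0.035],[0,0,-1.95],0.0],[[-0.345,0.108,0.035],[0,0,-1.95],0.0],[[-0.345,0.108,0.035],[0,0,-1.95],0.0]])

```text
clock: 6.05
ee_pos: [0.5669, -0.1108, 0.216]
eef_rot: [-3.138, -0.0, 1.398]
ft_force: [0.1, -0.2, -1.3]
finger_gap: 0.0175
finger_force: 35.0
```

```bash
python3 -c "
from h import *
print(r.get_obs()['ft_force'],r.get_obs()['wrist_torque'])
mv([.5667,-.1126,.2],-.175+np.pi/2)
S=viewer.read_camera('side');a=cv2.resize(S['image'][150:260,210:340],None,fx=5,fy=5,interpolation=cv2.INTER_CUBIC);cv2.imwrite('pics/s2.png',cv2.cvtColor(a,cv2.COLOR_RGB2BGR))
# predicted pixels: jaw faces at the line and near end, foot corners
X=np.array([np.cos(-.175),np.sin(-.175)]);Y=np.array([-X[1],X[0]]);O=np.array([.5643,-.1782])
for n,x,y,z in(('rear face +95',0,95,.125),('front face +95',-16,95,.125),('foot rear',-9+5.5,45,.155),('foot front',-9-5.5,45,.155),('rear -30',0,-30,.125),('front -30',-16,-30,.125)):
  q=proj(S,np.r_[O+x/1e3*X+y/1e3*Y,z]);print(n,((q-[210,150])*5+2).round())
"
```

```text
[ 0.06881539 -0.20841211 -1.33518672] [-0.07678412  0.04753382  0.00133008]
shift [-0.0018  0.0002  0.016 ] turn [-0.19 -0.01  0.15]
rear face +95 [321. 326.]
front face +95 [293. 326.]
foot rear [323. 356.]
foot front [302. 356.]
rear -30 [335. 500.]
front -30 [305. 501.]
```

View pics/s2.png

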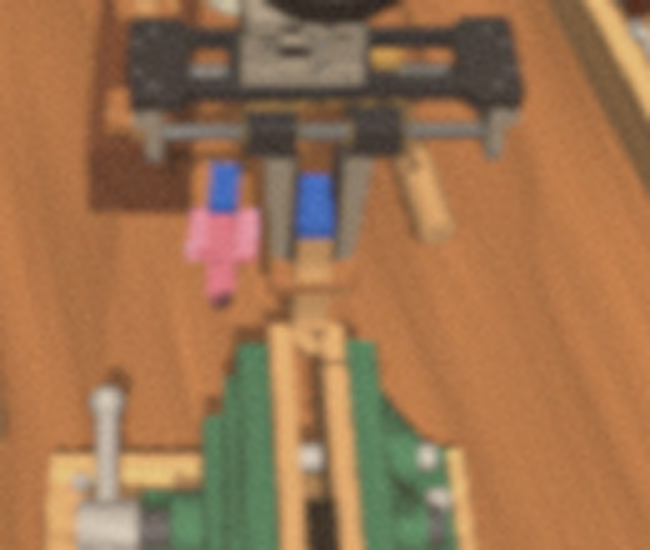

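The side crop shows the piece's foot at about (315,345), between the linings' inner edges at 297 and 325 (row 330), centred over the gap. Going down carefully.

play_rows(steps=[[[0,0,0.01],[0,0,0],0.0],[[0,0,0.02],[0,0,0],0.0],[[0,0,0.026],[0,0,0],0.0],[[0,0,0.032],[0,0,0],0.0],[[0,0,0.036],[0,0,0],0.0],[[0,0,0.036],[0,0,0],0.0]])

```text
clock: 6.7
ee_pos: [0.5672, -0.1129, 0.1803]
eef_rot: [-3.141, 0.0, 1.396]
ft_force: [0.8, 0.6, -1.3]
finger_gap: 0.0179
finger_force: 35.0
```

play_rows(steps=[[[0,0,0.003],[0,0,0],0.0],[[0,0,0.006],[0,0,0],0.0],[[0,0,0.009],[0,0,0],0.0],[[0,0,0.011],[0,0,0],0.0],[[0,0,0.011],[0,0,0],0.0]])

```text
clock: 7.2
ee_pos: [0.5682, -0.113, 0.1702]
eef_rot: [3.14, 0.0, 1.396]
ft_force: [2.4, -0.6, -1.5]
finger_gap: 0.018
finger_force: 35.0
```

play_rows(steps=[[[0,0,0.003],[0,0,0],0.0],[[0,0,0.006],[0,0,0],0.0],[[0,0,0.009],[0,0,0],0.0],[[0,0,0.012],[0,0,0],0.0],[[0,0,0.012],[0,0,0],0.0]])

```text
clock: 7.7
ee_pos: [0.5679, -0.1129, 0.1575]
eef_rot: [3.141, 0.0, 1.396]
ft_force: [4.4, -0.0, -2.6]
finger_gap: 0.0175
finger_force: 35.0
```

play_rows(steps=[[[0,0,0.003],[0,0,0],0.0],[[0,0,0.006],[0,0,0],0.0],[[0,0,0.009],[0,0,0],0.0],[[0,0,0.012],[0,0,0],0.0],[[0,0,0.0135],[0,0,0],0.0],[[0,0,0.0135],[0,0,0],0.0]])

```text
clock: 8.3
ee_pos: [0.5675, -0.1129, 0.1442]
eef_rot: [3.142, 0.0, 1.396]
ft_force: [3.3, -0.7, -1.1]
finger_gap: 0.0176
finger_force: 35.0
```

play_rows(steps=[[[0,0,0.001],[0,0,0],0.0],[[0,0,0.002],[0,0,0],0.0],[[0,0,0.002],[0,0,0],0.0],[[0,0,0.003],[0,0,0],0.0],[[0,0,0.003],[0,0,0],0.0]])

```text
clock: 8.8
ee_pos: [0.5677, -0.113, 0.1423]
eef_rot: [3.141, -0.001, 1.396]
ft_force: [2.3, 0.6, 7.1]
finger_gap: 0.0179
finger_force: 35.0
```

Shoulder contact at the expected height (TCP z 0.142). A light push of 0.5 mm, then release.

play_rows(steps=[[[0,0,0.0005],[0,0,0],0.0],[[0,0,0.0005],[0,0,0],0.0],[[0,0,0],[0,0,0],0.4],[[0,0,0],[0,0,0],0.4],[[0,0,0],[0,0,0],0.4],[[0,0,0],[0,0,0],0.4],[[0,0,-0.04],[0,0,0],0.4],[[0,0,-0.08],[0,0,0],0.4],[[0,0,-0.12],[0,0,0],0.4],[[0,0,-0.12],[0,0,0],0.4]])

```text
clock: 9.8
ee_pos: [0.5701, -0.1139, 0.2667]
eef_rot: [3.133, -0.001, 1.395]
ft_force: [0.4, -0.6, -0.5]
finger_gap: 0.0363
finger_force: 0.0
```

play_rows(steps=[[[0,-0.05,-0.03],[0,0,0],0.4],[[-0.0,-0.1,-0.03],[0,0,0],0.4],[[-0.0,-0.15,-0.03],[0,0,0],0.4],[[0,-0.17,-0.03],[0,0,0],0.4],[[0,-0.17,-0.03],[0,0,0],0.4]])

```text
clock: 10.3
ee_pos: [0.3967, -0.0825, 0.2907]
eef_rot: [-3.14, -0.003, 1.397]
ft_force: [0.1, -0.1, 0.5]
finger_gap: 0.0371
finger_force: 0.0
```

```bash
python3 - <<'E'
from h import *
T=viewer.read_camera('top');S=viewer.read_camera('side')
a=cv2.resize(T['image'][165:240,280:360],None,fx=5,fy=5,interpolation=cv2.INTER_CUBIC)
b=cv2.resize(S['image'][185:260,230:310],None,fx=5,fy=5,interpolation=cv2.INTER_CUBIC)
cv2.imwrite('pics/v.png',cv2.cvtColor(np.hstack([a,b]),cv2.COLOR_RGB2BGR))
def bl(c,x0,y0,x1,y1):
  h=cv2.cvtColor(c["image"],cv2.COLOR_RGB2HSV)[y0:y1,x0:x1];m=(h[...,0]>100)&(h[...,0]<128)&(h[...,1]>120)&(h[...,2]>70)
  y,x=np.nonzero(m);print(len(x),x.min()+x0,x.max()+x0,y.min()+y0,y.max()+y0);return x.mean()+x0,y.mean()+y0
u=bl(T,280,165,360,240);s=bl(S,262,185,310,230);print(u,s,tri(T,u,S,s))
X=np.array([np.cos(-.175),np.sin(-.175)]);Y=np.array([-X[1],X[0]]);O=np.array([.5643,-.1782])
d=onz(T,u,.175)-O;print("vise frame mm",d@X*1e3,d@Y*1e3)
E
```

```text
127 296 313 183 192
53 269 274 206 216
(np.float64(304.45669291338584), np.float64(187.6535433070866)) (np.float64(271.64150943396226), np.float64(211.0)) [ 0.56619283 -0.11243712  0.17265547]
vise frame mm -9.92471613785705 65.30263357429678
```

View pics/v.png

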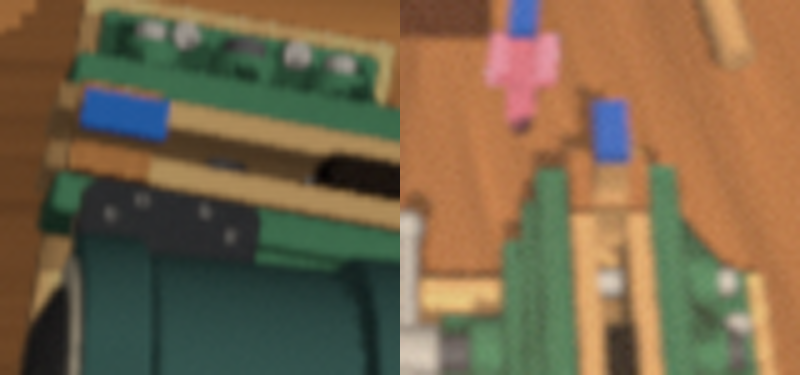

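The vise crop shows the blue-topped piece upright at top-view crop (125,113) and side crop (610,130). The top end is at z ≈ 0.173, with y ≈ 65 mm in the vise frame, so it is seated at the line. One check that the front jaw is really spread, with the arm moved out of view.

play_rows(steps=[[[-0.0,-0.0,-0.05],[0,0,0],0.4],[[0.05,-0.0,-0.05],[0,0,0],0.4],[[0.1,0,-0.05],[0,0,0],0.4],[[0.15,0,-0.05],[0,0,0],0.4],[[0.2,0,-0.05],[0,0,0],0.4],[[0.25,0,-0.05],[0,0,0],0.4],[[0.3,0,-0.05],[0,0,0],0.4],[[-0.0,0,-0.05],[0,0,0],0.4]])

```text
clock: 11.2
ee_pos: [0.4444, 0.1752, 0.3367]
eef_rot: [-3.136, 0.004, 1.415]
ft_force: [0.6, -1.7, 0.1]
finger_gap: 0.0369
finger_force: 0.0
```

```bash
python3 - <<'E'
from h import *
T=viewer.read_camera('top');B=dict(T);B["image"]=cv2.cvtColor(cv2.imread("pics/top0.png"),cv2.COLOR_BGR2RGB)
O=np.array([.5643,-.1782]);sx=np.arange(-45,15,.25)
for y0,y1 in((-80,-60),(-25,0),(0,30),(88,93)):
  for n,c in(("before",B),("after",T)):
    p=rect(c,-.175,O,sx,np.arange(y0,y1,1.),.125)[...,0].mean(1)
    up=lambda lo,hi,u:next((sx[i] for i in range(len(sx)-1) if lo<=sx[i]<hi and ((p[i]<115<=p[i+1]) if u else (p[i]>=115>p[i+1]))),None)
    print(y0,y1,n,"front outer",up(-45,-20,1),"front inner",up(-28,-8,0),"rear inner",up(-8,6,1))
E
```

```text
-80 -60 before front outer -29.5 front inner -16.75 rear inner 3.25
-80 -60 after front outer -29.75 front inner -16.75 rear inner 3.0
-25 0 before front outer -29.5 front inner -16.0 rear inner -0.25
-25 0 after front outer -30.25 front inner -16.0 rear inner -0.5
0 30 before front outer -29.25 front inner -16.25 rear inner -0.25
0 30 after front outer -30.25 front inner -16.5 rear inner -0.75
88 93 before front outer -29.25 front inner -16.0 rear inner -0.5
88 93 after front outer -29.25 front inner -18.0 rear inner 0.75
```

The front jaw's outer edge has shifted by 0.25, 0.75 and 1.0 mm, growing towards the open end. It is racked by roughly 0.01 rad, so the fit is snug.

```bash
python3 -c "
from h import *
print(r.finish_job())"
```

```text
the job is handed in; nothing more can be done
None
```

I handed the job in with the blue packer_18 snug in the open jaws at the pencil line, shoulders seated and the front jaw sprung by about 0.01 rad; I chose it from a camera-measured gap of about 16 mm, so the other three were never moved from the stand, and no verdict came back.

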